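# Feed a tape measure through the gravity flap of the tool-return box

### The arm

A 7-joint arm with a two-finger parallel gripper is mounted at the origin on the work surface; the furniture and walls round the work are solid. World frame = base frame: x ahead of the robot, y to its left, z up, the work surface at z = 0. Lengths are in m, angles in rad, forces in N, time in s.
With the tool pointing down it reaches from about 0.4 to 0.9 m from the base axis. Payload 5.6 kg.
Tool frame: the origin (TCP) lies between the finger pads; the fingertips stand env.finger_overhang ahead of it and the grasp point (between the pads) lies 5 mm behind it (env.finger_overhang is the distance from the TCP to the fingertips, in m); z points along the fingers, y is the line along which they close (so a half turn about z gives the same grasp; the last joint's range is limited). The gripper opens to 92 mm and grips with 3 to 60 N. Pads are 20 mm wide; open, the fingers measure 128 mm over their backs; the gripper's body (75 mm by 189 mm) begins 69 mm behind the grasp point.
Start: joints at [1.258, 0.468, -0.012, 1.603, 0.006, 1.071, -0.056], TCP at [0.173, -0.627, 0.229] pointing down, gripper open.
Joint ranges: [-2.53, 2.53], [-0.31, 2.02], [-1.57, 1.55], [0.28, 2.44], [-1.29, 4.43], [0.15, 1.84], [-2.92, 2.92]. Speed limits (rad/s): [2.57, 2.57, 3.14, 3.14, 3.14, 3.14, 3.14].

### API

Orientations are given as a rotation vector (axis times angle).
In Python, from bench import env gives the robot as it stands. The module is installed in compiled form; this text tells all that it offers.
- The arm moves only by the tool servo_tool, never from a script. Its argument "deltas" is a list of rows, each a list of 2 entries, a list of its own where there are three numbers: the shift along the tool's x, y, z in m, then the turn about the tool's z in degrees. A call has 1 to 12 rows; each row shifts and turns the commanded pose from where the row before left it, along the tool's axes as they then stand; what a row does not reach is not made up. A row lasts 1/8 s, in which the tool goes at most 62.5 mm and 10.7 degrees, less where a joint would pass 70% of its speed; a pose out of reach is approached as far as the arm can. A call with a gripper value outside its range is refused whole. "claw" is the opening, from -1 (shut) to 1 (fully open), set as the call begins (left out, the last holds). The fingers move at their own pace and stop on an object; "force" is the grip in N (left out, the last holds). Time passes only in rows, so rows that do not move let the fingers close. It gives the time, the measured TCP pose, the force, the opening and the grip force at its end, in the units of the state.
- env.read_state(): the state, without advancing time (a new reading comes with each control period).
- env.get_image(name): name is "side" or "top"; returns a dict with "img" (400x640x3 uint8, red, green, blue), "depth" (400x640 float32, m along the optical axis (not along the pixel's ray), 0 where there is no reading), "intrinsics" (3x3 intrinsics, pixels), "cam_to_world" (4x4, takes a point from camera to world coordinates). Camera axes: x right, y down, z forward; pixel columns grow to the right and rows downward; lengths in m; the calibration is good to about 2 mm. A picture is of the moment at which its call begins.
- env.hand_in(): hands the job in; it is judged then, once.
Trained networks look in a picture, given as the dict that the camera call returned (one of the last four; its "shot" number tells which), for a name from the list of things; names that differ only in an ending like _2 or _b are one class to them, and where a whole thing is asked for, a point or a joint stands for the part that bears it (a point fixed in the world has none). Each returns a list of dicts, best first, with "score" (0 to 1); they miss things now and then, are a little off and sometimes report something else, mostly with a low value. They report only what shows in the picture. A call takes as long as a camera call. They do not tell look-alikes from the thing itself.
- env.look_for(label, picture): "location" ([x, y, z] in m, in world coordinates, good to about 4 mm: the middle of the surface that is visible of it).
- env.silhouettes(label, picture): "pixels" (400x640 bool, what is visible of it).
The state is a dict: "clock": time; "joint_positions": joint angles; "joint_vel": joint speeds; "effort": joint torques, N m; "position": TCP position; "tcp_rot": TCP orientation; "ft_force": force on the tool from outside, world axes, zero at the start; "ft_torque": the same for the moment, N m; "finger_gap": finger opening in m; "grip_force": force on a finger pad.
Only numpy, scipy, OpenCV 4.12 (cv2) and the standard library are available. Lean on these libraries where they do the work, as an engineer would, in place of code of your own. Each camera call takes 0.05 s, during which the arm holds its last target. There are 200 camera calls.

### The job

Return the pocket tape measure: with the fingertips, push it along the raised feed table and in under the hanging flap of the return box until it drops into the bin inside, then draw the fingers back out so that the flap swings shut behind it. Only push the tape measure, never pick it up, and leave the loupe, the card reader and the wick spool around it where they are.

Things in the scene. Friction and masses are not known exactly. Their poses are not given: they have to be found in the camera images.
- return_box: Grey sheet-metal return box with a raised feed table in front, fixed; place and yaw vary. Origin on the worktop straight below the closed flap, midway across; x points into the box (towards the robot's left and somewhat away: 45 to 90 degrees left of straight ahead), y to the robot's side, z up. Housing behind the flap: 108 mm wide (168 mm over the front plate), clear roof 158 mm above the worktop, back wall at x = 112 mm.
- table_front (a point): Middle of the feed table's front edge, on its flat aluminium top, 75 mm above the worktop and 150 mm before the flap. Axes as the box. The table is 164 mm wide between 16 mm high side lips; two upright guide rails 18 mm high narrow from 160 mm apart (80 mm before the flap) to 104 mm apart (4 mm before it).
- mouth (a point): Point on the feed table's top (z = 75 mm) straight below the closed flap, midway across. Axes as the box. The mouth is 100 mm wide; the header over it has its underside 72 mm and the roof its top 83 mm above the table, front at x = -6 mm. Fingers leaning back 25 to 45 degrees (tips forward and down) fit in under it; upright ones may meet the header.
- table_end (a point): Middle of the feed table's inner end, 20 mm past the flap, at table height. A part pushed until its middle is past this edge tips over it and falls into the bin. For the tape measure its rear is then about at the flap line (x = -7 to 0 mm of the box), so the pushing fingertips must come to the flap line or up to 20 mm past it.
- bin_floor (a point): Middle of the bin's rubber floor inside the housing, 64 mm past the flap and 68 mm below the table top. The bin runs from 20 to 108 mm past the flap and is 100 mm wide; the tape measure may come to rest in it flat or on edge.
- flap (a joint): Light aluminium gravity flap (30 g, 94 mm wide, 2 mm sheet with a smooth outer face) that fills the mouth, hinged along its top edge 70 mm above the feed table at x = 0 of the box; its lower edge hangs 6 mm above the table. Angle in rad: 0 = hanging shut (it cannot swing outward), grows as its lower edge swings into the box, at most 1.5. It opens with well under 1 N and falls back by its weight.
- tape_measure: Yellow pocket tape measure lying flat on the feed table, 54 x 57 mm seen from above (rounded corners, small hook on one side), 30 mm tall (about 28 mm solid), about 0.11 kg. Origin at the middle of its underside, z up. It starts 75 to 90 mm in front of the flap, at any yaw, up to 25 mm to either side of the middle.
- loupe: Black eyepiece loupe, 43 mm across, 34 mm tall, standing on the worktop beside the box, on the robot's side. Origin at the middle of its underside. Leave it alone.
- card_reader: Flat black card reader, 55 x 90 x 14 mm, on the worktop just before the feed table's front edge. Origin at the middle of its underside. Leave it alone.
- wick_spool: Yellow spool of desoldering braid, 46 mm across, 12 mm tall, on the worktop beside the feed table, on the side away from the robot. Origin at the middle of its underside. Leave it alone.
There are look-alikes about, which are no part of the job. What is shaped like the tape_measure but red or white is not meant.

How it is judged:
On the way, in this order (a step that is already met when the one before it is completed fails the run):
1. the tape measure's nose is in the mouth and the flap is pushed inward (value of joint flap above 0.3 rad and x of tape_measure in the frame of return_box above -0.015 m and z of tape_measure in the frame of return_box above 0.065 m), for 0.05 s.
2. the tape measure has dropped into the bin (x of tape_measure in the frame of return_box between 0.015 and 0.11 m and y of tape_measure in the frame of return_box between -0.05 and 0.05 m and z of tape_measure in the frame of return_box below 0.055 m), for 0.1 s.
At the end, for the whole second after the job is handed in: The tape measure lies at rest in the bin: its underside's middle is 15 to 110 mm past the flap line, between the side walls, and more than 20 mm below the feed table's top; the flap hangs shut (under 0.08 rad); the loupe, card reader and wick spool are within 20 mm of where they stood (all of step 2 and value of joint flap below 0.08 rad and linear speed of tape_measure below 0.02 m/s and distance of each of loupe, card_reader, wick_spool from where it was at the start of the episode below 0.02 m); the robot touches nothing.
It fails at once if the tape measure is lifted off the feed table (its underside's middle more than 15 mm above the table) (z of tape_measure in the frame of return_box above 0.09 m).
It fails at once if a bystander (loupe, card reader, wick spool) is pushed more than 20 mm (distance of any of loupe, card_reader, wick_spool from where it was at the start of the episode above 0.02 m).
It also fails if it takes over 42 s, if anything falls off the work surface, if the arm or the gripper's body presses on something with over 40 N, if the wrist force passes 120 N, or if a joint passes its speed limit or range.

## Working session

There is one attempt and no reset: what is moved stays moved. The work goes in short steps, Python scripts to look and compute and a tool call to move; the robot and the scene stay as the last step left them, time stands still between calls to the robot, and variables do not carry over. Pictures are saved under pics/ and viewed, at most 10 in all, crops included, and the job is handed in when it is done.

Besides the shell and the picture viewer there is one more tool, called after "Request:" by a JSON object that holds its "name" and its "arguments". servo_tool: Moves the arm, as the interface text tells. Its arguments: {"type":"object","properties":{"deltas":{"type":"array"},"claw":{"type":"number"},"force":{"type":"number"}},"required":["deltas"]}

```bash
mkdir -p pics
python3 - <<'E'
from bench import env
import cv2,numpy as np
s=env.read_state();print(s['clock'],s['position'],s['tcp_rot'],env.finger_overhang,s['finger_gap'])
ims=[]
for n in('side','top'):
    p=env.get_image(n);ims.append(p['img'])
    print(n,np.round(p['cam_to_world'],3).tolist(),p['intrinsics'][0])
    for l in('tape_measure','return_box','flap','loupe','card_reader','wick_spool'):
        print(l,[(np.round(d['location'],3).tolist(),round(d['score'],2)) for d in env.look_for(l,p)][:4])
    cv2.imwrite(f'pics/{n}1.png',p['img'][:,:,::-1])
E
```

```text
0.0 [ 0.17304797 -0.62595822  0.22761319] [-3.11131205e+00 -4.22217774e-01  5.63261425e-04] 0.014 0.09176247706252677
side [[0.465, 0.781, -0.417, 0.833], [0.885, -0.408, 0.222, -0.269], [0.003, -0.473, -0.881, 0.89], [0.0, 0.0, 0.0, 1.0]] [456.39322115   0.         317.88607475]
tape_measure [([0.255, -0.261, 0.028], 0.91), ([0.363, 0.033, 0.026], 0.89), ([0.446, -0.152, 0.102], 0.71), ([0.534, 0.096, 0.024], 0.63)]
return_box [([0.507, -0.114, 0.072], 0.73)]
flap [([0.578, -0.183, 0.012], 0.45), ([0.511, -0.114, 0.072], 0.18)]
loupe [([0.354, -0.062, 0.029], 0.69), ([0.505, -0.111, 0.075], 0.45)]
card_reader [([0.416, -0.292, 0.013], 0.77)]
wick_spool [([0.578, -0.182, 0.01], 0.96)]
top [[0.005, -0.999, 0.049, 0.404], [-1.0, -0.005, 0.001, -0.081], [-0.001, -0.049, -0.999, 1.004], [0.0, 0.0, 0.0, 1.0]] [463.70599094   0.         313.51087647]
tape_measure [([0.436, -0.15, 0.104], 0.86), ([0.36, 0.039, 0.028], 0.85), ([0.537, 0.097, 0.025], 0.61), ([0.248, -0.254, 0.027], 0.6)]
return_box [([0.49, -0.109, 0.078], 0.97)]
flap []
loupe [([0.358, -0.062, 0.03], 0.71), ([0.487, -0.112, 0.076], 0.3)]
card_reader [([0.412, -0.286, 0.01], 0.84)]
wick_spool [([0.578, -0.182, 0.01], 0.79)]
```

View pics/side1.png

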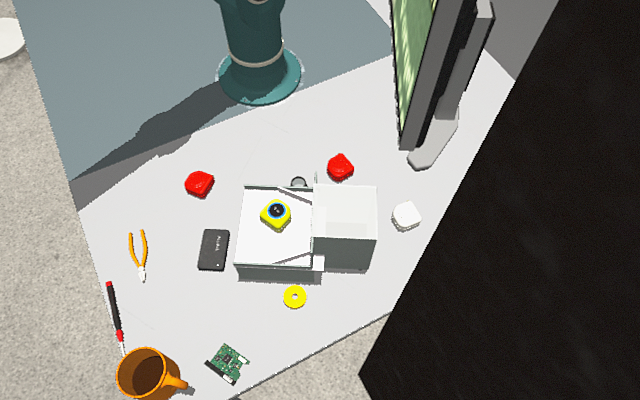

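View pics/top1.png

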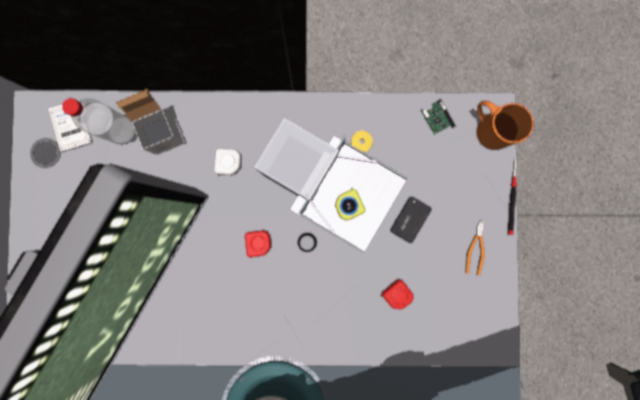

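Side view: a yellow tape lies on the feed table at (276,212). There are red look-alikes at (200,183) and (340,166) and a white one at (406,216). In the top view the yellow tape is at (349,205), the reds at (257,243) and (398,294), and the white at (228,161). Only the yellow one on the table fits the description. Next I fit the box pose and crop to confirm.

```bash
cat > h.py <<'E'
from bench import env
import cv2,numpy as np
def cloud(p):
    K,T,d=p['intrinsics'],p['cam_to_world'],p['depth']
    v,u=np.indices(d.shape)
    c=np.stack([(u-K[0,2])/K[0,0]*d,(v-K[1,2])/K[1,1]*d,d],-1)
    w=c@T[:3,:3].T+T[:3,3]; w[d==0]=np.nan
    return w
E
python3 - <<'E'
from h import *
for n in('top','side'):
    p=env.get_image(n);w=cloud(p)
    near=(np.hypot(w[...,0]-.5,w[...,1]+.08)<.22)
    for nm,lo,hi in(('table',.068,.08),('roof',.145,.17)):
        m=(near&(w[...,2]>lo)&(w[...,2]<hi)).astype(np.uint8)
        k,lab,st,_=cv2.connectedComponentsWithStats(m)
        i=1+np.argmax(st[1:,4]);q=w[lab==i]
        r=cv2.minAreaRect((q[:,:2]*1000).astype(np.float32))
        print(n,nm,len(q),np.median(q[:,2]).round(4),np.round(r[0],1),np.round(r[1],1),round(r[2],1),cv2.boxPoints(r).round(0).tolist())
    q=w[near&(w[...,2]>.085)&(w[...,2]<.115)]
    hsv=cv2.cvtColor(p['img'],cv2.COLOR_RGB2HSV)
    t=near&(w[...,2]>.09)&(w[...,2]<.12)&(np.hypot(w[...,0]-.441,w[...,1]+.15)<.05)
    r=cv2.minAreaRect((w[t][:,:2]*1000).astype(np.float32));print('tape',t.sum(),np.percentile(w[t][:,2],[5,50,95]).round(3),np.round(r[0],1),np.round(r[1],1),round(r[2],1))
    if n=='top': cv2.imwrite('pics/crop.png',cv2.resize(p['img'][105:260,240:420,::-1],None,fx=4,fy=3.8,interpolation=cv2.INTER_CUBIC)[:600])
E
```

```text
top table 4579 0.0751 [ 453.3 -159.5] [146.4 164.5] 59.7 [[345.0, -181.0], [487.0, -264.0], [561.0, -138.0], [419.0, -55.0]]
top roof 3839 0.1582 [518.3 -47. ] [118.1 166.1] 59.6 [[417.0, -56.0], [560.0, -140.0], [620.0, -38.0], [476.0, 46.0]]
tape 704 [0.099 0.103 0.107] [ 436.8 -148.2] [56.1 53. ] 25.3
side table 3921 0.0753 [ 449.8 -160.3] [143.4 161.9] 59.4 [[344.0, -181.0], [483.0, -263.0], [556.0, -140.0], [417.0, -57.0]]
side roof 3718 0.1582 [518.9 -48.7] [118.1 169.5] 59.1 [[416.0, -56.0], [561.0, -143.0], [622.0, -42.0], [477.0, 46.0]]
tape 689 [0.095 0.103 0.106] [ 437.  -150.5] [55.  55.8] 31.0
```

View pics/crop.png

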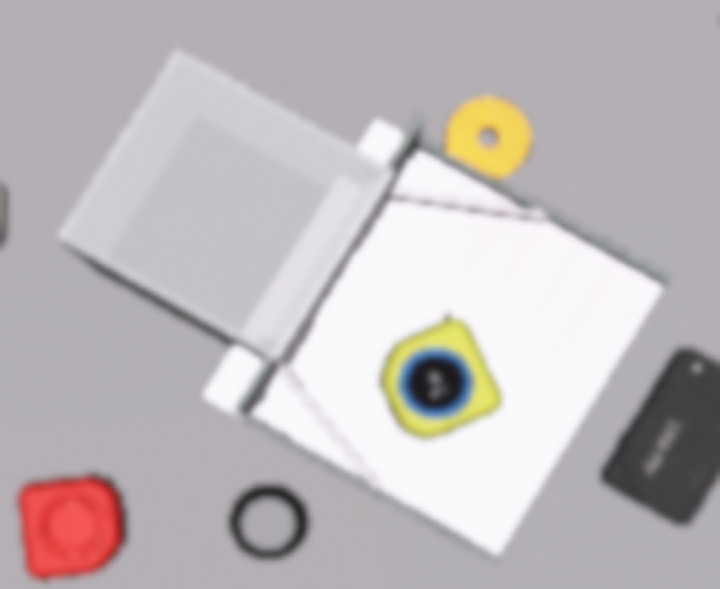

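The crop confirms it: yellow body with a blue and black dial, hook at (448,318), on the feed table; the loupe is at (268,522) and the spool at (488,137). The box fit gives an origin of about (0.492, -0.0935) and yaw of 59.4°. The tape is at box (-76, +19) mm.

The tool can't be tilted, so the fingers stay upright. With the tips just above the table, the gripper body clears the roof by about 10 mm. The shut fingers can reach the header at x = -6 mm, so I'll finish the push with some speed.

Request:
{"name": "servo_tool", "arguments": {"deltas": [[[0,0,0],-9],[[0,0,0],-9],[[0,0,0],-9],[[0,0,0],-9],[[0,0,0],-8],[[0.05,0,0],0],[[0.05,0,0],0],[[0.05,0,0],0],[[0.05,0,0],0],[[0.05,0,0],0],[[0.05,-0.01,0],0],[[0.03,0,0],0]], "claw": -1, "force": 20}}

```text
clock: 2.3
position: [0.333, -0.3348, 0.2289]
tcp_rot: [2.726, 1.561, -0.0]
ft_force: [0.3, -0.1, 0.5]
finger_gap: 0.0004
grip_force: 0.0
```

```bash
cat >> h.py <<'E'
from scipy.spatial.transform import Rotation as R
O=np.array([.492,-.0935]);a=np.radians(59.4);B=np.array([[np.cos(a),np.sin(a)],[-np.sin(a),np.cos(a)]])
def st():
    s=env.read_state();M=R.from_rotvec(s['tcp_rot']).as_matrix()
    print('t',round(s['clock'],2),'box',(B@(s['position'][:2]-O)*1000).round(1),'tip z',round(s['position'][2]-.014,4),'toolx yaw',np.degrees(np.arctan2(M[1,0],M[0,0])).round(1),'tilt',M[:,2].round(3),'F',np.round(s['ft_force'],1),'gap',round(s['finger_gap'],4))
def tape(n='top'):
    p=env.get_image(n);print([((B@(np.array(d['location'])[:2]-O)*1000).round(0),round(d['location'][2],3),round(d['score'],2)) for d in env.look_for('tape_measure',p)]);return p
E
python3 - <<'E'
from h import *
st()
E
```

```text
t 2.3 box [-288.7   14. ] tip z 0.2149 toolx yaw 59.6 tilt [ 0. -0. -1.] F [ 0.3 -0.1  0.5] gap 0.0004
```

Request:
{"name": "servo_tool", "arguments": {"deltas": [[[0,0,0],0],[[0.04,-0.004,0],0],[[0.04,0,0],0],[[0.04,0,0],0],[[0.02,0,0.02],0],[[0,0,0.03],0],[[0,0,0.03],0],[[0,0,0.015],0],[[0,0,0],0]]}}

```text
clock: 3.42
position: [0.3995, -0.2152, 0.133]
tcp_rot: [-2.728, -1.556, 0.001]
ft_force: [-0.4, 0.1, -0.1]
finger_gap: 0.0006
grip_force: 0.0
```

Run:
```python
from h import *
st()
p=tape();cv2.imwrite('pics/t2.png',p['img'][:,:,::-1])
p=tape('side');cv2.imwrite('pics/s2.png',cv2.resize(p['img'][150:300,180:400,::-1],None,fx=3.6,fy=3.6))
```

```text
t 3.42 box [-151.8   17.7] tip z 0.119 toolx yaw 59.4 tilt [-0.002  0.001 -1.   ] F [-0.4  0.1 -0.1] gap 0.0006
[(array([190.,  63.]), 0.025, 0.82), (array([-80.,  19.]), 0.103, 0.8), (array([ 47., 185.]), 0.027, 0.77), (array([-239.,  138.]), 0.028, 0.59)]
[(array([-269.,  120.]), 0.029, 0.76), (array([-75.,  10.]), 0.099, 0.69), (array([ 45., 173.]), 0.026, 0.69), (array([189.,  61.]), 0.027, 0.64)]
```

View pics/s2.png

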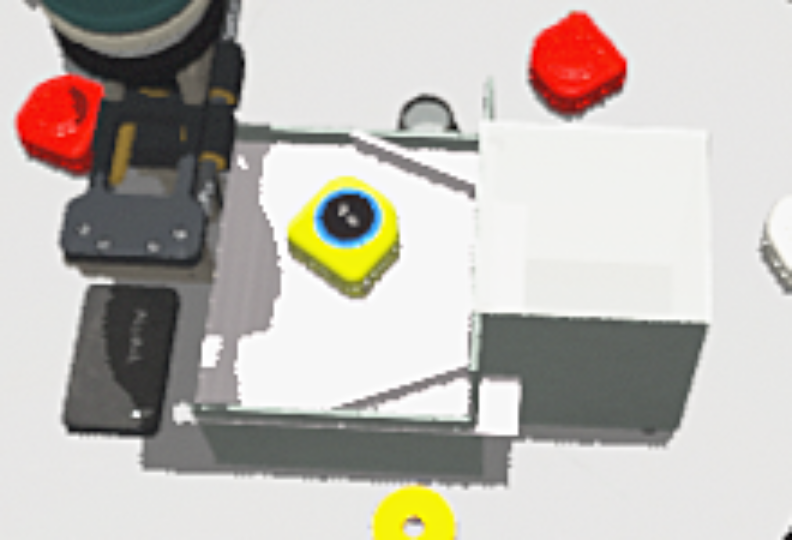

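The shut gripper hovers over the table front with the tape at (345,232), directly ahead. Next I lower it and start a slow push, drifting slightly towards the middle.

Request:
{"name": "servo_tool", "arguments": {"deltas": [[[0.01,-0.001,0.015],0],[[0,0,0.015],0],[[0,0,0.006],0],[[0,0,0],0],[[0.015,0,0],0],[[0.015,0.001,0],0],[[0.012,0.002,0],0],[[0.012,0.002,0],0],[[0,0,0],0]]}}

```text
clock: 4.75
position: [0.4369, -0.1604, 0.0977]
tcp_rot: [2.727, 1.561, 0.001]
ft_force: [0.0, 0.6, 0.3]
finger_gap: 0.0003
grip_force: 0.0
```

Run:
```python
from h import *
st()
tape('side')
p=tape();cv2.imwrite('pics/t3.png',cv2.resize(p['img'][105:260,240:420,::-1],None,fx=3.8,fy=3.8))
```

```text
t 4.75 box [-85.6  13.4] tip z 0.0837 toolx yaw 59.6 tilt [ 0.001  0.    -1.   ] F [0.  0.6 0.3] gap 0.0003
[(array([ 44., 176.]), 0.026, 0.97), (array([188.,  59.]), 0.026, 0.97), (array([-38.,  11.]), 0.103, 0.9), (array([-262.,  119.]), 0.025, 0.58)]
[(array([-34.,  23.]), 0.104, 0.72), (array([189.,  61.]), 0.025, 0.68), (array([ 47., 182.]), 0.028, 0.6)]
```

View pics/t3.png

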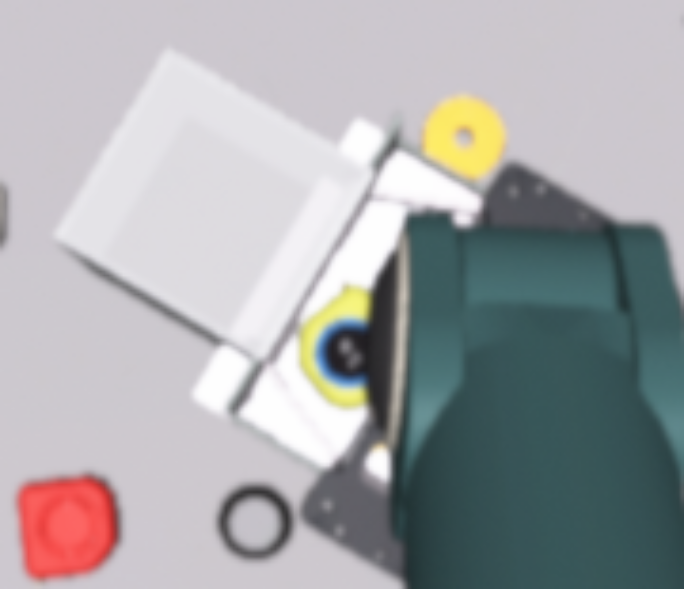

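The tape dial is at (345,348), roughly box (-38, +17), still just clear of the near rail. I'll push a little more while drifting to the middle, then finish fast.

Request:
{"name": "servo_tool", "arguments": {"deltas": [[[0.008,0.001,0],0],[[0.008,0.001,0],0],[[0.008,0.001,0],0],[[0,0,0],0]]}}

```text
clock: 5.45
position: [0.4513, -0.1415, 0.0976]
tcp_rot: [-2.727, -1.56, -0.001]
ft_force: [0.1, -1.1, -0.1]
finger_gap: 0.0007
grip_force: 0.0
```

Run:
```python
from h import *
st()
tape('side')
p=tape();cv2.imwrite('pics/t4.png',cv2.resize(p['img'][105:260,240:420,::-1],None,fx=3.8,fy=3.8))
```

```text
t 5.45 box [-62.   10.6] tip z 0.0836 toolx yaw 59.5 tilt [ 0.  0. -1.] F [ 0.1 -1.1 -0.1] gap 0.0007
[(array([ 46., 175.]), 0.028, 0.92), (array([187.,  62.]), 0.024, 0.9), (array([-264.,  120.]), 0.028, 0.7), (array([-23.,  15.]), 0.101, 0.66)]
[(array([189.,  63.]), 0.023, 0.86), (array([ -24., -123.]), 0.006, 0.71), (array([ 47., 179.]), 0.025, 0.59)]
```

View pics/t4.png

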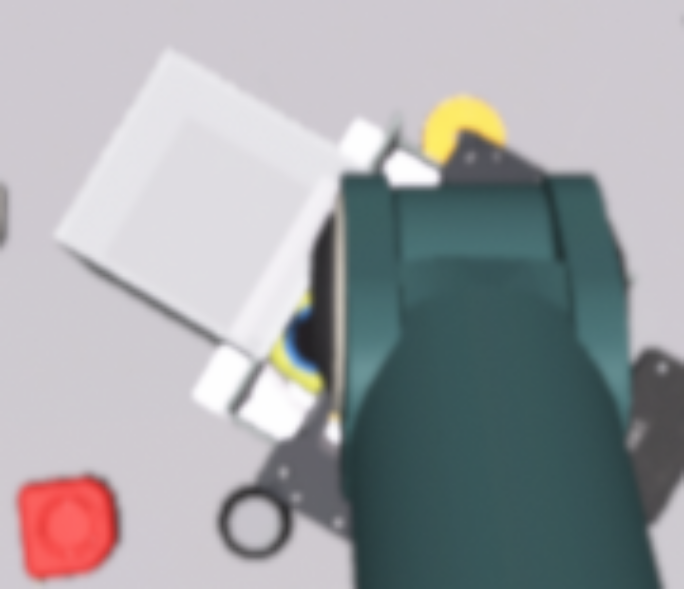

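The tape's nose is at the flap and its rim at (300,360) rides near the near-side rail. Now the fast finish, stopping about 2 mm short of the header.

Request:
{"name": "servo_tool", "arguments": {"deltas": [[[0.01,0.001,0],0],[[0.034,0.001,0],0],[[0,0,0],0],[[0,0,0],0]]}}

```text
clock: 6.15
position: [0.4876, -0.1129, 0.1025]
tcp_rot: [2.713, 1.542, 0.029]
ft_force: [19.6, -20.8, 3.3]
finger_gap: 0.0004
grip_force: 11.8
```

Run:
```python
from h import *
st()
p=tape('side');cv2.imwrite('pics/s5.png',cv2.resize(p['img'][150:300,180:400,::-1],None,fx=3.6,fy=3.6))
```

```text
t 6.15 box [-18.9  -6.1] tip z 0.0885 toolx yaw 59.2 tilt [ 0.027 -0.009 -1.   ] F [ 19.6 -20.8   3.3] gap 0.0004
[(array([ 45., 175.]), 0.026, 0.81), (array([-263.,  120.]), 0.029, 0.66), (array([187.,  59.]), 0.023, 0.57), (array([-24., -38.]), 0.073, 0.23)]
```

View pics/s5.png

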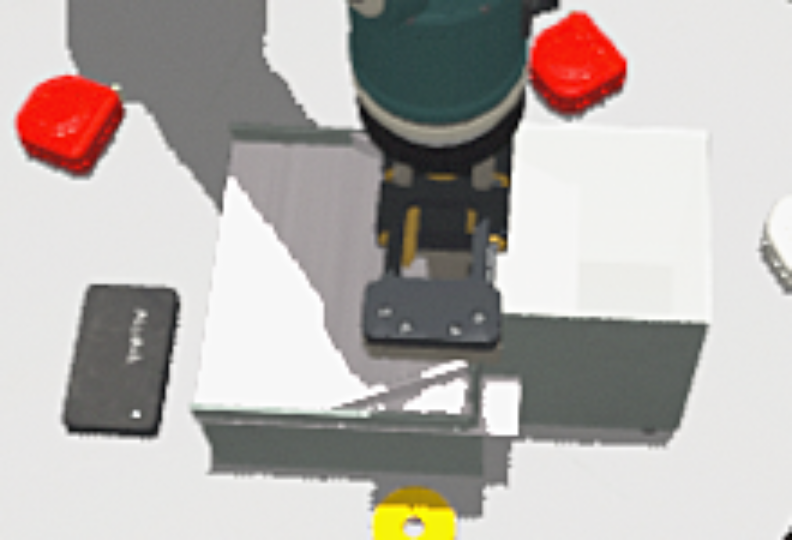

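The fingers were forced 15 mm sideways (about 27 N), so they have slid off the tape's corner and the tape is wedged against the near side. I'll back off and look.

Request:
{"name": "servo_tool", "arguments": {"deltas": [[[-0.005,0.012,0],0],[[-0.02,0,0],0],[[-0.03,0,0],0],[[-0.04,0,0],0],[[-0.03,0,0],0],[[0,0,0],0]]}}

```text
clock: 7.0
position: [0.4203, -0.2205, 0.0972]
tcp_rot: [-2.73, -1.552, 0.002]
ft_force: [0.7, 0.5, 0.3]
finger_gap: 0.0005
grip_force: 0.0
```

Run:
```python
from h import *
st()
p=tape('side');q=tape()
c=lambda p,y,x:cv2.resize(p['img'][y:y+110,x:x+140,::-1],None,fx=2.8,fy=2.8,interpolation=cv2.INTER_CUBIC)
cv2.imwrite('pics/s6.png',np.hstack([c(p,170,230),c(q,130,270)]))
```

```text
t 7.0 box [-145.8   -2.9] tip z 0.0832 toolx yaw 59.2 tilt [-0.002  0.    -1.   ] F [0.7 0.5 0.3] gap 0.0005
[(array([188.,  58.]), 0.026, 0.79), (array([ 47., 174.]), 0.028, 0.74), (array([-14.,  13.]), 0.105, 0.4)]
[(array([186.,  63.]), 0.025, 0.6), (array([-12.,  24.]), 0.105, 0.59), (array([-245.,  136.]), 0.029, 0.47), (array([-12.,  -6.]), 0.076, 0.23)]
```

View pics/s6.png

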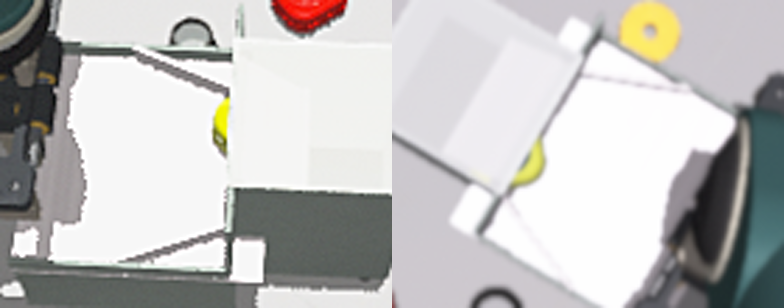

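The tape is mostly inside. Its rear shows at (225,125) in the left view and (530,165) in the right, on the near side of the mouth. I'll measure the rear edge.

Run:
```python
from h import *
for n in('side','top'):
    p=env.get_image(n);w=cloud(p)
    hsv=cv2.cvtColor(p['img'],cv2.COLOR_RGB2HSV)
    b=(w[...,:2]-O)@B.T*1000
    m=(w[...,2]>.079)&(w[...,2]<.115)&(b[...,0]>-60)&(b[...,0]<10)&(abs(b[...,1])<50)&(hsv[...,1]>110)
    q=b[m];print(n,len(q))
    for y in range(-15,55,5):
        k=q[(q[:,1]>=y)&(q[:,1]<y+5)]
        if len(k):print(y,len(k),k[:,0].min().round(1),k[:,0].max().round(1))
```

```text
side 66
0 4 -11.3 -9.2
5 11 -15.5 -9.3
10 16 -17.8 -9.7
15 12 -17.8 -10.0
20 9 -16.2 -10.2
25 9 -14.6 -8.6
30 3 -11.0 -8.9
35 2 -11.0 -9.1
top 65
5 1 -7.7 -7.7
10 7 -13.4 -7.2
15 13 -16.4 -7.5
20 13 -17.4 -8.8
25 13 -17.7 -8.4
30 12 -16.3 -7.1
35 6 -12.4 -7.4
```

The rear vertex is at about x = -18, y = +19. I'll line the fingers up squarely on it at y ≈ 22 and push to just short of the header.

Request:
{"name": "servo_tool", "arguments": {"deltas": [[[0.03,-0.01,0],0],[[0.03,-0.01,0],0],[[0.03,-0.005,0],0],[[0.007,0,0],0],[[0.03,0,0],0],[[0,0,0],0],[[0,0,0],0]]}}

```text
clock: 8.18
position: [0.4645, -0.0977, 0.0974]
tcp_rot: [-2.729, -1.557, 0.0]
ft_force: [-0.5, 0.1, 0.1]
finger_gap: 0.0007
grip_force: 0.3
```

Run:
```python
from h import *
st()
```

```text
t 8.18 box [-17.6  21.5] tip z 0.0834 toolx yaw 59.4 tilt [-0. -0. -1.] F [-0.5  0.1  0.1] gap 0.0007
```

No resistance, and the fingers are at -17.6. I'll draw back clear and look.

Request:
{"name": "servo_tool", "arguments": {"deltas": [[[-0.03,0,0],0],[[-0.04,0,0],0],[[-0.04,0,0],0],[[-0.03,0,0],0],[[0,0,-0.03],0],[[-0.03,0,-0.05],0],[[0,0,0],0]]}}

```text
clock: 9.05
position: [0.3791, -0.2469, 0.1806]
tcp_rot: [2.726, 1.548, 0.004]
ft_force: [0.1, 0.1, 0.1]
finger_gap: 0.0004
grip_force: 0.0
```

Run:
```python
from h import *
st()
P=[]
for n in('side','top'):
    p=tape(n);P.append(p);w=cloud(p)
    hsv=cv2.cvtColor(p['img'],cv2.COLOR_RGB2HSV)
    b=(w[...,:2]-O)@B.T*1000
    m=(w[...,2]>.079)&(w[...,2]<.115)&(b[...,0]>-60)&(b[...,0]<10)&(abs(b[...,1])<50)&(hsv[...,1]>110)
    q=b[m];print(n,len(q),q.min(0).round(1) if len(q) else '')
    for l in('loupe','card_reader','wick_spool'):print(l,[np.round(d['location'],3) for d in env.look_for(l,p)][:2])
c=lambda p,y,x:cv2.resize(p['img'][y:y+110,x:x+140,::-1],None,fx=2.8,fy=2.8,interpolation=cv2.INTER_CUBIC)
cv2.imwrite('pics/s7.png',np.hstack([c(P[0],170,230),c(P[1],130,270)]))
```

```text
t 9.05 box [-189.5   19.1] tip z 0.1666 toolx yaw 59.2 tilt [ 0.006 -0.005 -1.   ] F [0.1 0.1 0.1] gap 0.0004
[(array([186.,  60.]), 0.025, 0.76), (array([ 45., 177.]), 0.028, 0.63), (array([-282.,  116.]), 0.03, 0.59)]
side 0 
loupe []
card_reader []
wick_spool [array([ 0.58 , -0.183,  0.013])]
[(array([188.,  63.]), 0.025, 0.79), (array([ 49., 181.]), 0.027, 0.75), (array([-262.,  140.]), 0.03, 0.63), (array([-30.,  -7.]), 0.074, 0.54)]
top 0 
loupe [array([ 0.361, -0.06 ,  0.027])]
card_reader [array([ 0.427, -0.275,  0.009])]
wick_spool [array([ 0.582, -0.184,  0.01 ])]
```

View pics/s7.png

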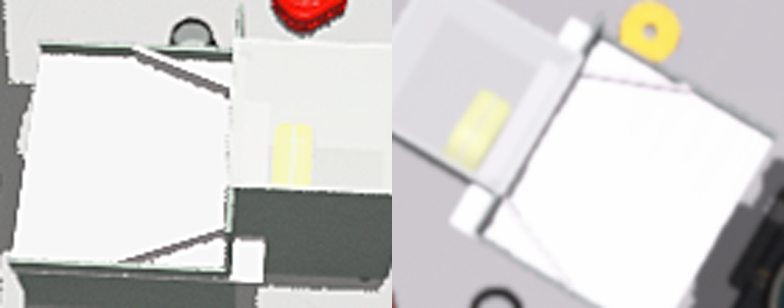

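The tape measure shows through the clear roof, standing on edge in the bin at (293,155) on the left and (478,130) on the right. The table is empty and the loupe and spool haven't moved. I'll let things settle, then hand in.

Request:
{"name": "servo_tool", "arguments": {"deltas": [[[-0.03,0,-0.03],0],[[0,0,0],0],[[0,0,0],0],[[0,0,0],0],[[0,0,0],0],[[0,0,0],0],[[0,0,0],0],[[0,0,0],0]]}}

```text
clock: 10.55
position: [0.3631, -0.2694, 0.2076]
tcp_rot: [2.728, 1.558, -0.0]
ft_force: [-0.7, -0.5, -0.9]
finger_gap: 0.0006
grip_force: 0.0
```

Run:
```python
from h import *
st();print(env.hand_in())
```

```text
t 10.55 box [-217.    21.4] tip z 0.1936 toolx yaw 59.5 tilt [-0. -0. -1.] F [-0.7 -0.5 -0.9] gap 0.0006
the job is handed in; nothing more can be done
None
```

The tape measure is in the bin, standing on edge, and the job was handed in at 10.6 s with the arm clear; the hand-in returned no verdict, and I did not measure the flap angle or the card reader's final position (partly hidden by the arm in the last pictures).

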